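Half-close the bayonet lid of a fermentation container and hold it at the vent position

TASK

Set the white knobbed inner disc, knob up, into the round recess in the top of the beige fermentation container and let go of it. Then put the bayonet lid on, its grip bar in line with the two gaps in the neck flange so that it drops fully home, and turn it clockwise (seen from above) about 40 degrees, so that the bar points at the double-rib vent marks, half-way to the lock, never going on towards the lock. The lid is sprung and turns back if let go: finish while still gripping it there, and leave the bowl, pestle and funnel alone.

Things in the scene. Friction and masses are not known exactly. Their poses are not given: they have to be found in the camera images.
- crock: Tall round beige container, fixed, radius 72 mm. Origin: centre of its underside, z up. Flat shoulder at height 150 mm; neck of radius 44 mm rising to the rim at 166 mm. A 6 mm flange (heights 160-166, out to radius 51 mm) round the neck has two gaps, each 36 degrees wide, centred on the container's +x and -x: the lid's lugs pass down there. Turning the lid anticlockwise from the gaps is blocked.
- neck_seat (a point): Centre of the floor of the round recess in the neck's top, 160 mm above the container's underside, on its axis. The recess has radius 35 mm and is 6 mm deep, open at the top (rim at 166 mm).
- vent_marks (a point): Point on the container's axis at shoulder height (150 mm). Raised marks on the shoulder at radius 62-71 mm, outside the lid, on both sides: one thin rib at each gap, a pair of thin ribs 40 degrees clockwise of it (vent), a square pad 80 degrees clockwise (lock). This point's +x and -x axes point at the two vent pairs.
- lock_ring (a joint): Sprung ring with two steel dogs round the neck under the flange; 0 at rest, grows clockwise, stop at 1.26 rad. The lid's lugs meet it after about 0.14 rad of free turning and push it: lid angle from the gaps = value + 0.14. Vent (half-way) is 0.56 rad; above 0.9 the lid goes into the lock. Spring torque 0.05 N m at 0, 0.155 N m at 0.56; it turns a released lid back.
- disc_center (a point): White disc lying knob up: radius 32.5 mm, 6 mm thick, with a round knob (radius 10 mm, 16 mm high) on its centre; 22 mm high in all, 90 g. This point is on the axis half-way up, 11 mm above its underside.
- lid_center (a point): Beige cap lid, hollow, open below, standing on its rim: radius 60 mm, top at 40 mm, on it a grip bar 56 mm long (along its x), 18 wide, 34 high (74 in all); inside height 36; 160 g. Point: on the axis, 37 mm above the rim. Two lugs (20 wide, 7 high) inside the rim, under the bar's two ends; either way round fits. Home: rim on the container's shoulder, 3 mm sideways play. Vent button fixed.
- bowl: Bystander: stainless mixing bowl, radius 80 mm, 70 mm high; origin under its centre.
- pestle: Bystander: wooden pestle standing on its broad end, 170 mm high, radius 29 mm; origin under its centre.
- funnel: Bystander: orange funnel standing mouth down, radius 58 mm, 110 mm high; origin under its centre.
There are look-alikes about, which are no part of the job. What is shaped like the part that bears lid_center but purple or yellow is not meant. What is shaped like the part that bears disc_center but yellow is not meant.

How it is judged:
On the way, in this order (a step that is already met when the one before it is completed fails the run):
1. the disc lies flat in the recess of the neck, let go (horizontal distance between disc_center and neck_seat below 0.005 m and z of disc_center in the frame of crock between 0.168 and 0.174 m and angle between disc_center's own z axis and vertical below 0.08 rad and contact force between the fingers and disc below 0.1 N), for 0.2 s.
2. the lid is fully down over the neck, lugs through the gaps, not yet turned (horizontal distance between lid_center and neck_seat below 0.006 m and z of lid_center in the frame of crock between 0.184 and 0.19 m and angle between lid_center's own z axis and vertical below 0.07 rad and value of joint lock_ring below 0.3 rad), for 0.2 s.
At the end, for the whole second after the job is handed in: Disc flat in the recess (5 mm of the axis); lid fully down on the shoulder (3 mm in height, 6 mm of the axis, upright within 4 degrees), bar within about 10 degrees of the vent marks, sprung ring at 0.36 to 0.76 rad, fingers still gripping the lid (over 2 N), at rest (all of step 1 and horizontal distance between lid_center and neck_seat below 0.006 m and z of lid_center in the frame of crock between 0.184 and 0.19 m and angle between lid_center's own z axis and vertical below 0.07 rad and angle between the x axis of lid_center and the x axis of vent_marks, either way round below 0.17 rad and value of joint lock_ring between 0.36 and 0.76 rad and contact force between the fingers and lid above 2 N and linear speed of lid below 0.02 m/s and angular speed of lid below 0.15 rad/s); the arm keeps its last pose, push and grip.
It fails at once if the lid is turned on into the lock (ring beyond 0.9 rad) (value of joint lock_ring above 0.9 rad).
It fails at once if the bowl, pestle or funnel is moved by over 30 mm or knocked over (distance of any of bowl, pestle, funnel from where it was at the start of the episode above 0.03 m or angle between any of bowl, pestle, funnel's own z axis and vertical above 0.5 rad).
It also fails if it takes over 61 s, if anything falls off the work surface, if the arm or the gripper's body presses on something with over 40 N, if the wrist force passes 120 N, or if a joint passes its speed limit or range.

ROBOT

A 6-joint arm with a two-finger parallel gripper is mounted at the origin on the work surface. World frame = base frame: x ahead of the robot, y to its left, z up, the work surface at z = 0. Lengths are in m, angles in rad, forces in N, time in s.
With the tool pointing down it reaches from about 0.35 to 0.775 m from the base axis. Payload 5.5 kg.
Tool frame: the origin (TCP) lies at the very end of the fingers, on their centre line; the grasp point (between the pads) lies 19 mm behind it; z points along the fingers, y is the direction in which the jaws open and shut (so a half turn about z gives the same grasp; the last joint's range is limited). The gripper opens to 85 mm and grips with 20 to 120 N. Pads are 22 mm wide; open, the fingers measure 114 mm over their backs; the gripper's body (76 mm by 85 mm) begins 54 mm behind the grasp point. The pads swing forward as they close: fully open they stand 13 mm farther back than shut.
Start: joints at [-1.426, 0.313, 0.046, 1.304, 0, 1.431], TCP at [0.162, -0.552, 0.231] pointing down, gripper open.
Joint ranges: [-2.76, 2.76], [-0.86, 1.69], [-1.03, 1.26], [-2.2, 2.34], [-1.47, 1.5], [-3.14, 3.14]. Speed limits (rad/s): [2.57, 2.57, 3.14, 3.14, 3.14, 3.14].

INTERFACE

Orientations are given as a unit quaternion [w, x, y, z].
In Python, from workcell import get_state, imaging, env, spotter gives the robot as it stands.
- The arm moves only by the tool play_rows, never from a script. Its argument "moves" is a list of rows, each an object with "claw": the finger opening in cm, from 0 to 8.54; "delta_pos": the shift along the tool's x, y, z in cm, a list of three; "twist": the turn about the tool's z in degrees. A call has 1 to 12 rows; each row is the pose to reach, as a shift and turn from the pose commanded when the call began, along the tool's axes at that moment; what a row does not reach only later rows make up. A row lasts 1/8 s, in which the tool goes at most 62.5 mm and 10.7 degrees, less where a joint would pass 70% of its speed; a pose out of reach is approached as far as the arm can. A call with a gripper value outside its range is refused whole. The fingers move at their own pace and stop on an object; "force" is the grip in N (left out, the last holds). Time passes only in rows, so rows that repeat a pose let the fingers close. It gives the time, the measured TCP pose, the force and the opening at its end, in the units of the state.
- get_state(): the state, without advancing time (a new reading comes with each control period).
- imaging.read_camera(name): name is "scene" or "top"; returns the picture (480x640x3 uint8, red, green, blue); there is no depth.
- imaging.camera_info(name): a dict with "fx", "fy", "cx", "cy" (pixels), "world_to_cam" (4x4, takes a point from world to camera coordinates). Camera axes: x right, y down, z forward; pixel columns grow to the right and rows downward; lengths in m; the calibration is good to about 2 mm. A picture is of the moment at which its call begins. camera_info takes no time and is no camera call.
- env.hand_in(): hands the job in, once; it reports no verdict.
Trained networks look in the newest picture that a camera, given by its name, has taken for a name from the list of things; names that differ only in an ending like _2 or _b are one class to them, and where a whole thing is asked for, a point or a joint stands for the part that bears it (a point fixed in the world has none). Each returns a list of dicts, best first, with "conf" (0 to 1); they miss things now and then, are a little off and sometimes report something else, mostly with a low value. They report only what shows in the picture. A call takes as long as a camera call. They do not tell look-alikes from the thing itself.
- spotter.spot_in(camera, query): "extent" ([left, top, right, bottom] in pixels, round what is visible of it).
The state is a dict: "clock": time; "joint_pos": joint angles; "qvel": joint speeds; "tau": joint torques, N m; "tcp_pos": TCP position; "orientation": TCP orientation; "wrist_force": force on the tool from outside, world axes, zero at the start; "ft_torque": the same for the moment, N m; "finger_gap": finger opening in m.
Only numpy, scipy, OpenCV 4.12 (cv2) and the standard library are available. Lean on these libraries where they do the work, as an engineer would, in place of code of your own. Each camera call takes 0.05 s, during which the arm holds its last target. There are 200 camera calls.

## Working session

There is one attempt and no reset: what is moved stays moved. The work goes in short steps, Python scripts to look and compute and a tool call to move; the robot and the scene stay as the last step left them, time stands still between calls to the robot, and variables do not carry over. Pictures are saved under pics/ and viewed, about 8 in all and at most 12, crops included, and the job is handed in when it is done.

Besides the shell and the picture viewer there is one more tool, called after "Emit:" by a JSON object that holds its "op" and its "data", one argument or row to a line. play_rows: Moves the arm, as the interface text tells. Its arguments: {"type":"object","properties":{"moves":{"type":"array"},"force":{"type":"number"}},"required":["moves"]}

```bash
mkdir -p pics; python3 - <<'E'
from workcell import get_state, imaging, env, spotter
import cv2,numpy as np
for c in ("scene","top"):
    im=imaging.read_camera(c); cv2.imwrite(f"pics/{c}0.png",im[:,:,::-1])
    i=imaging.camera_info(c); print(c,i["fx"],i["fy"],i["cx"],i["cy"],np.round(i["world_to_cam"],4).tolist())
    for q in ("crock","disc_center","lid_center","bowl","pestle","funnel"):
        print(q,[(np.round(d["extent"]).tolist(),round(d["conf"],2)) for d in spotter.spot_in(c,q)])
print(get_state())
E
```

```text
scene 520.8302915605652 520.8302915605652 322.89669671561524 245.13609683090738 [[0.5906, 0.8069, 0.0136, -0.3276], [0.6829, -0.4907, -0.5412, -0.2775], [-0.43, 0.3289, -0.8408, 1.7799], [0.0, 0.0, 0.0, 1.0]]
crock [([302.0, 221.0, 364.0, 293.0], 0.55)]
disc_center [([200.0, 303.0, 216.0, 325.0], 0.91), ([232.0, 325.0, 252.0, 342.0], 0.89), ([269.0, 305.0, 288.0, 328.0], 0.88)]
lid_center [([370.0, 202.0, 406.0, 239.0], 0.96), ([353.0, 155.0, 389.0, 193.0], 0.66), ([422.0, 184.0, 461.0, 221.0], 0.64)]
bowl [([402.0, 248.0, 461.0, 293.0], 0.69)]
pestle [([159.0, 342.0, 189.0, 379.0], 0.69)]
funnel [([266.0, 358.0, 311.0, 404.0], 0.58)]
top 600.0715334551306 600.0715334551306 319.74759503357143 239.17083316518466 [[0.0083, -1.0, 0.0003, 0.0011], [-0.9899, -0.0082, -0.1416, 0.5605], [0.1416, 0.0009, -0.9899, 1.5053], [0.0, 0.0, 0.0, 1.0]]
crock [([277.0, 212.0, 338.0, 279.0], 0.79)]
disc_center [([413.0, 232.0, 442.0, 258.0], 0.69), ([436.0, 276.0, 464.0, 299.0], 0.69), ([375.0, 221.0, 399.0, 247.0], 0.67)]
lid_center [([157.0, 307.0, 206.0, 358.0], 0.78), ([112.0, 222.0, 165.0, 266.0],
[... 236 characters left out ...]
440.0, 195.0], 0.71)]
{'clock': 0.7, 'joint_pos': array([-1.42557809e+00,  3.13168860e-01,  4.61562500e-02,  1.30360151e+00,
        3.63849698e-06,  1.43118295e+00]), 'qvel': array([-0.00023173, -0.00033738,  0.00099291, -0.00100068, -0.00053495,
       -0.00022121]), 'tau': array([-1.07669181e-03, -4.80289972e+01,  2.98748660e+01, -2.62203257e-04,
       -1.07046474e-04, -1.84528190e-06]), 'tcp_pos': array([ 0.16156697, -0.55190503,  0.23136396]), 'orientation': array([9.11004765e-05, 9.89875993e-01, 1.41934879e-01, 2.07455903e-06]), 'wrist_force': array([-0.26332633,  0.73085532,  0.44715297]), 'ft_torque': array([-0.04393031, -0.0350571 ,  0.00549308]), 'finger_gap': 0.08489274431273115}
```

View pics/top0.png

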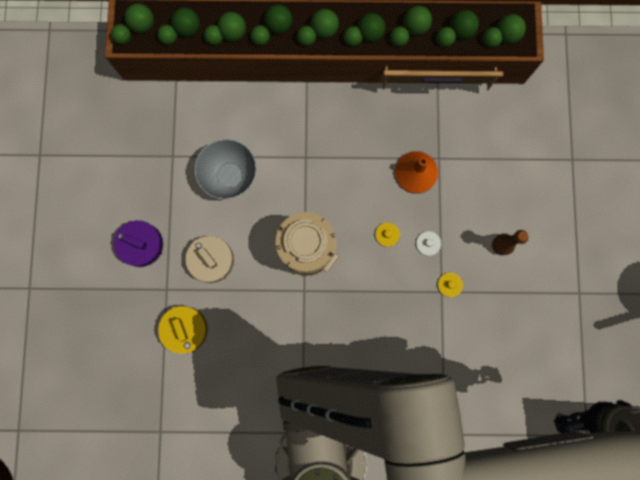

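View pics/scene0.png

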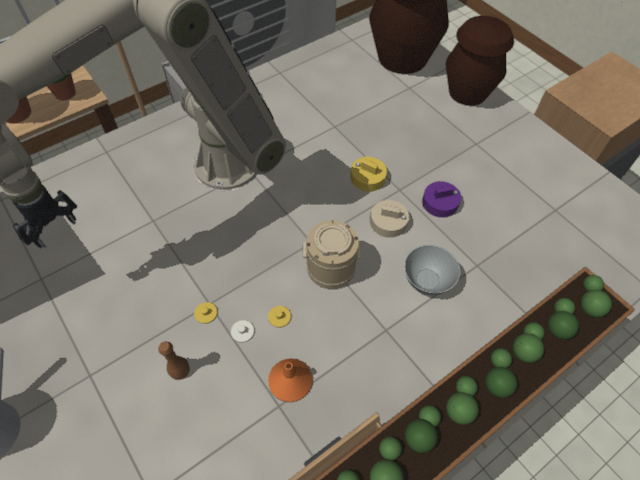

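```bash
python3 - <<'E'
import cv2,numpy as np
t=cv2.imread("pics/top0.png");s=cv2.imread("pics/scene0.png")
def cr(im,u,v): return cv2.resize(im[v-37:v+38,u-50:u+50],(400,300),interpolation=cv2.INTER_CUBIC)
cv2.imwrite("pics/m1.png",np.vstack([np.hstack([cr(t,306,243),cr(s,333,252)]),np.hstack([cr(t,209,258),cr(s,389,218)])]))
cv2.imwrite("pics/m2.png",np.hstack([cr(t,425,250),cr(s,240,325)]))
E
```

```text
(no output)
```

View pics/m1.png

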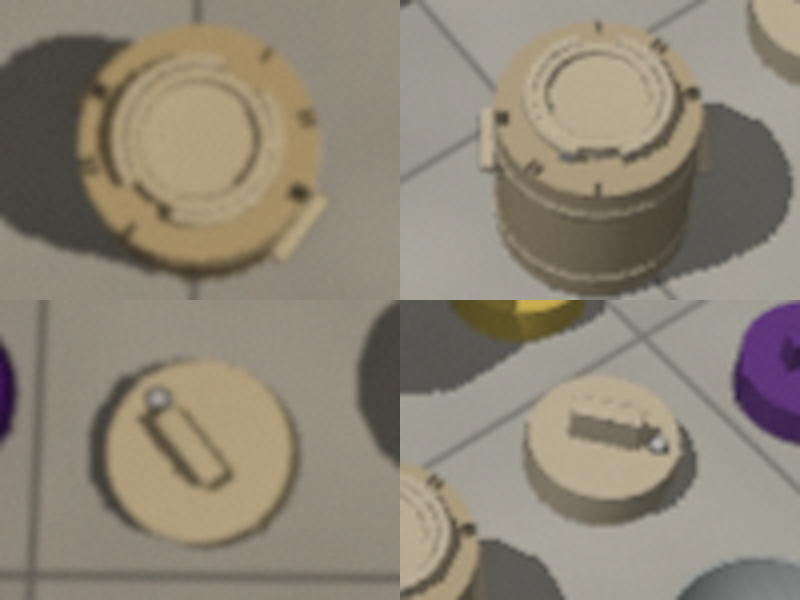

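View pics/m2.png

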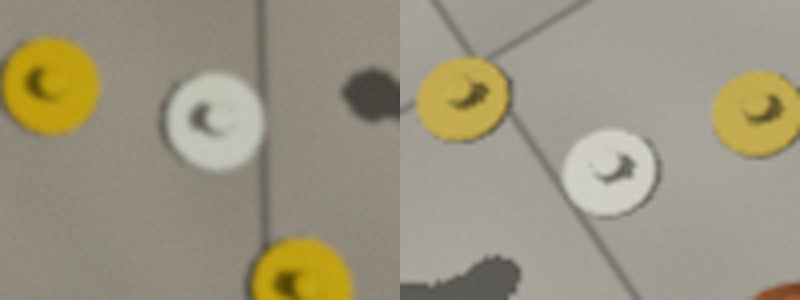

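```bash
cat > h.py <<'E'
import cv2,numpy as np
from scipy.optimize import least_squares,minimize
from workcell import get_state, imaging, env, spotter
CI={c:imaging.camera_info(c) for c in("top","scene")}
def proj(c,P):
    i=CI[c];W=np.array(i["world_to_cam"]);q=np.atleast_2d(P)@W[:3,:3].T+W[:3,3]
    return np.c_[i["fx"]*q[:,0]/q[:,2]+i["cx"],i["fy"]*q[:,1]/q[:,2]+i["cy"]]
def ray(c,uv,z):
    i=CI[c];W=np.array(i["world_to_cam"]);R=W[:3,:3];o=-R.T@W[:3,3]
    d=R.T@np.array([(uv[0]-i["cx"])/i["fx"],(uv[1]-i["cy"])/i["fy"],1]);return o+d*(z-o[2])/d[2]
a=np.linspace(0,2*np.pi,60,endpoint=False)
def circ(x,y,z,r): return np.c_[x+r*np.cos(a),y+r*np.sin(a),0*a+z]
def cyl(x,y,r,z0,z1): return np.r_[circ(x,y,z0,r),circ(x,y,z1,r)]
def hullmask(c,P,S=4):
    m=np.zeros((480*S,640*S),np.uint8);h=cv2.convexHull(np.float32(proj(c,P)*S+S/2-.5));cv2.fillConvexPoly(m,np.int32(np.round(h*16)),255,shift=4)
    return cv2.resize(m,(640,480),interpolation=cv2.INTER_AREA)/255.
def blob(m,uv):
    n,l,s,ce=cv2.connectedComponentsWithStats(np.uint8(m));k=l[int(uv[1]),int(uv[0])];assert k
    b=np.uint8(l==k);cs,_=cv2.findContours(b,0,1);o=np.zeros_like(b);cv2.drawContours(o,cs,-1,1,-1);return o
def fit(masks,pts,x0):
    f=lambda p:sum(np.abs(hullmask(c,pts(*p))-m).sum() for c,m in masks.items())
    r=minimize(f,x0,method="Nelder-Mead",options=dict(initial_simplex=[x0,x0+[.008,0],x0+[0,.008]],xatol=1e-4));return r.x,r.fun
E
python3 - <<'E'
from h import *
I={c:cv2.imread(f"pics/{c}0.png") for c in CI}
# crock from marks
t=np.array([[267,54],[129,232],[307,118],[90,165],[298,191],[100,91]])/4+[255.6,205.6]
s=np.array([[198,27],[198,190],[259,45],[135,168],[292,93],[102,117]])/4+[282.6,214.6]
ang=np.radians([0,180,-40,140,-80,100])
def M(p): return np.c_[p[0]+.0665*np.cos(ang+p[2]),p[1]+.0665*np.sin(ang+p[2]),0*ang+.152]
for flip in(0,1):
  # scene marks order: top rib / bottom rib may be swapped halves; vents must be consistent
  S=s[[1,0,3,2,5,4]] if flip else s
  for y0 in (-.7,2.4):
    for nm,cs in(("both",(("top",t),("scene",S))),("top",(("top",t),)),("scene",(("scene",S),))):
      r=least_squares(lambda p:np.concatenate([(proj(c,M(p))-u).ravel() for c,u in cs]),[*ray("top",(306,240),.15)[:2],y0]);print("crock",flip,nm,np.round(r.x,4),round(r.cost,2))
# disc
hs={c:cv2.cvtColor(I[c],cv2.COLOR_BGR2HSV) for c in CI}
def both(name,mk,uvs,pts,z):
    ms={c:blob(mk(hs[c]),uvs[c]) for c in CI}
    x0=ray("top",uvs["top"],z)[:2]
    print(name,{c:int(m.sum()) for c,m in ms.items()},"both",fit(ms,pts,x0),*[(c,fit({c:ms[c]},pts,x0)) for c in CI])
both("disc",lambda h:(h[...,2]>190)&(h[...,1]<40),{"top":(432,247),"scene":(238,335)},lambda x,y:cyl(x,y,.0325,0,.006),.003)
print("hsv lid/ground",[hs[c][v,u] for c,u,v in(("top",200,270),("top",240,300),("scene",380,228),("scene",350,228))])
both("lid",lambda h:h[...,1]>45,{"top":(200,270),"scene":(380,225)},lambda x,y:cyl(x,y,.06,0,.04),.02)
E
```

```text
crock 0 both [ 0.5381  0.0417 -0.409 ] 5791.73
crock 0 top [ 0.5398  0.0402 -0.6435] 0.33
crock 0 scene [0.5391 0.0402 2.5   ] 0.16
crock 0 both [ 0.5381  0.0417 -0.4085] 5791.73
crock 0 top [ 0.5398  0.0402 -0.6435] 0.33
crock 0 scene [0.5391 0.0402 2.5   ] 0.16
crock 1 both [ 0.5395  0.0402 -0.6428] 0.58
crock 1 top [ 0.5398  0.0402 -0.6435] 0.33
crock 1 scene [ 0.5391  0.0402 -0.6416] 0.16
crock 1 both [ 0.5395  0.0402 -0.6428] 0.58
crock 1 top [ 0.5398  0.0402 -0.6435] 0.33
crock 1 scene [0.5391 0.0402 5.6416] 0.16
disc {'top': 354, 'scene': 354} both (array([ 0.55503174, -0.2792687 ]), np.float64(216.4470588235294)) ('top', (array([ 0.55771209, -0.2818976 ]), np.float64(139.5607843137255))) ('scene', (array([ 0.55319402, -0.27874797]), np.float64(74.74509803921569)))
hsv lid/ground [array([ 19,  77, 176], dtype=uint8), array([ 18,  36, 141], dtype=uint8), array([ 22,  48, 132], dtype=uint8), array([ 19,  68, 170], dtype=uint8)]
lid {'top': 1877, 'scene': 1113} both (array([0.50923055, 0.292592  ]), np.float64(173.49411764705883)) ('top', (array([0.50928732, 0.29260491]), np.float64(51.29019607843138))) ('scene', (array([0.50529322, 0.29506373]), np.float64(113.71764705882353)))
```

```bash
python3 - <<'E'
from h import *
I={c:cv2.imread(f"pics/{c}0.png") for c in CI}
hs={c:cv2.cvtColor(I[c],cv2.COLOR_BGR2HSV) for c in CI}
print(hs["top"][243,408:446,1].tolist(),hs["top"][243,408:446,2].tolist())
print(hs["scene"][330,226:258,1].tolist(),hs["scene"][330,226:258,2].tolist())
print(hs["scene"][225,365:412,1].tolist(),hs["scene"][225,365:412,2].tolist())
x=np.array([.5575,-.281]);
for T in (165,178,190):
  for c,uv in(("top",(432,247)),("scene",(238,335))):
    m=blob((hs[c][...,2]>T)&(hs[c][...,1]<45),uv); m=cv2.morphologyEx(m,cv2.MORPH_CLOSE,np.ones((9,9),np.uint8))
    print(T,c,m.sum(),hullmask(c,cyl(*x,.0325,0,.006)).sum(),fit({c:m},lambda x,y:cyl(x,y,.0325,0,.006),x))
E
```

```text
[36, 30, 31, 29, 32, 34, 32, 28, 26, 21, 15, 18, 16, 18, 21, 20, 24, 22, 24, 17, 16, 14, 13, 9, 8, 12, 13, 15, 16, 16, 17, 16, 18, 25, 31, 35, 34, 30] [148, 145, 148, 148, 145, 143, 127, 109, 129, 171, 190, 195, 194, 183, 149, 113, 96, 103, 139, 176, 190, 195, 196, 196, 192, 191, 190, 193, 194, 194, 195, 191, 171, 145, 138, 138, 143, 143]
[19, 16, 20, 20, 19, 18, 17, 16, 16, 17, 16, 16, 14, 13, 16, 16, 16, 16, 16, 15, 14, 16, 17, 17, 16, 16, 17, 16, 16, 19, 20, 21] [135, 124, 138, 155, 171, 197, 208, 207, 206, 208, 206, 207, 200, 199, 207, 209, 202, 189, 142, 101, 108, 114, 178, 206, 206, 207, 207, 180, 124, 144, 166, 167]
[20, 19, 22, 20, 19, 28, 45, 52, 52, 49, 48, 50, 50, 51, 50, 51, 52, 50, 50, 49, 52, 49, 50, 50, 50, 52, 50, 50, 49, 50, 49, 52, 50, 52, 50, 52, 50, 50, 51, 50, 51, 47, 39, 28, 22, 20, 22] [162, 163, 163, 163, 163, 146, 125, 122, 123, 126, 121, 144, 167, 179, 183, 184, 183, 183, 182, 181, 183, 182, 182, 183, 183, 181, 182, 183, 183, 184, 181, 183, 183, 182, 182, 183, 183, 184, 179, 163, 126, 86, 85, 92, 91, 91, 92]
165 top 448 494.65098039215684 (array([ 0.55822404, -0.28099317]), np.float64(46.94901960784314))
165 scene 425 432.21176470588233 (array([ 0.55368659, -0.27908595]), np.float64(23.470588235294116))
178 top 412 494.65098039215684 (array([ 0.5583671 , -0.27927313]), np.float64(81.8235294117647))
178 scene 384 432.21176470588233 (array([ 0.55423251, -0.2791753 ]), np.float64(45.07843137254902))
190 top 355 494.65098039215684 (array([ 0.55965656, -0.2779859 ]), np.float64(137.9686274509804))
190 scene 354 432.21176470588233 (array([ 0.55277793, -0.27866577]), np.float64(74.93333333333334))
```

```bash
python3 - <<'E'
from h import *
I={c:cv2.imread(f"pics/{c}0.png") for c in CI}
hs={c:cv2.cvtColor(I[c],cv2.COLOR_BGR2HSV) for c in CI}
print("knob",ray("top",(430.2,242.6),.022),ray("scene",(241.6,328.3),.022))
x=np.array([.509,.293])
for T in(34,40,44):
  for c,uv in(("top",(200,270)),("scene",(380,225))):
    h=hs[c];m=blob((h[...,1]>(T if c=="scene" else T+12)),uv);m=cv2.morphologyEx(m,cv2.MORPH_OPEN,np.ones((5,5),np.uint8))
    print(T,c,m.sum(),hullmask(c,cyl(*x,.06,0,.04)).sum(),fit({c:m},lambda x,y:cyl(x,y,.06,0,.04),x))
q=lambda c,x,y,z:ray(c,(159+x/4-.4,221+(y-300)/4-.4) if c=="top" else (339+(x-400)/4-.4,181+(y-300)/4-.4),z)
for c,p,r,z in(("top",(178,400),(232,472),.074),("top",(145,418),(207,487),.04),("scene",(572,408),(642,425),.074),("scene",(570,432),(645,445),.04)):
  P,R=q(c,*p,z),q(c,*r,z);d=R-P;print(c,P,R,np.degrees(np.arctan2(d[1],d[0])))
# overlay check
o=[]
for c,u,v in(("top",209,258),("scene",389,218),("top",429,243),("scene",242,331)):
  im=cv2.resize(I[c],None,fx=4,fy=4,interpolation=cv2.INTER_CUBIC)
  def dr(P,col): cv2.polylines(im,[np.int32((proj(c,P)+.5)*4)],True,col,1)
  if u in(209,389):
    th=np.radians(-52);X,Y=.5085,.2925
    dr(circ(X,Y,.04,.06),(0,0,255));dr(circ(X,Y,0,.06),(0,0,255))
    b=np.array([[28,9],[28,-9],[-28,-9],[-28,9]])/1e3;Rm=np.array([[np.cos(th),-np.sin(th)],[np.sin(th),np.cos(th)]])
    b=b@Rm.T+[X,Y];dr(np.c_[b,[.074]*4],(255,0,0));dr(np.c_[b,[.04]*4],(0,160,0))
  else:
    X,Y=.556,-.2797;dr(circ(X,Y,.006,.0325),(0,0,255));dr(circ(X,Y,.022,.01),(255,0,0))
  o.append(im[v*4-150:v*4+150,u*4-200:u*4+200])
cv2.imwrite("pics/ov.png",np.vstack([np.hstack(o[:2]),np.hstack(o[2:])]))
E
```

```text
knob [ 0.55642554 -0.28185077  0.022     ] [ 0.55763672 -0.27907249  0.022     ]
34 top 1862 1839.0901960784315 (array([0.50933223, 0.29250682]), np.float64(44.18431372549019))
34 scene 1185 1229.0823529411764 (array([0.506626 , 0.2927043]), np.float64(57.38431372549019))
40 top 1809 1839.0901960784315 (array([0.50931916, 0.29263484]), np.float64(50.85490196078431))
40 scene 1139 1229.0823529411764 (array([0.50560521, 0.29379574]), np.float64(88.24705882352941))
44 top 1778 1839.0901960784315 (array([0.50944632, 0.29277083]), np.float64(68.5921568627451))
44 scene 1119 1229.0823529411764 (array([0.50521474, 0.29425289]), np.float64(107.76862745098039))
top [0.53686138 0.29876048 0.074     ] [0.49171131 0.26334759 0.074     ] -141.89158733374816
top [0.5294714  0.32622126 0.04      ] [0.48536089 0.28490542 0.04      ] -136.87372801633055
scene [0.48999961 0.26903063 0.074     ] [0.53359193 0.30213786 0.074     ] 37.21571349006931
scene [0.48956623 0.27214808 0.04      ] [0.53324935 0.31162654 0.04      ] 42.10558149440222
```

View pics/ov.png

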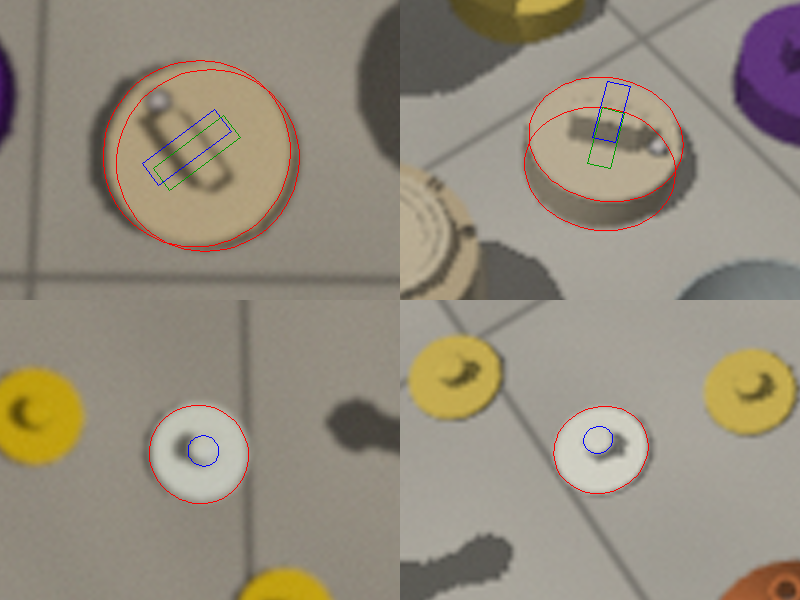

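Emit:
{"op": "play_rows", "data": {
  "moves": [
    {"claw":6,"delta_pos":[5.7,-1.9,0],"twist":0},
    {"claw":6,"delta_pos":[11.4,-3.75,0],"twist":0},
    {"claw":6,"delta_pos":[17.1,-5.6,0],"twist":0},
    {"claw":6,"delta_pos":[22.8,-7.5,0],"twist":0},
    {"claw":6,"delta_pos":[28.4,-9.4,0],"twist":0},
    {"claw":6,"delta_pos":[34.1,-11.2,0],"twist":0},
    {"claw":6,"delta_pos":[39.8,-13.1,0],"twist":0},
    {"claw":6,"delta_pos":[45.5,-15,0],"twist":0},
    {"claw":6,"delta_pos":[45.5,-15,6],"twist":0},
    {"claw":6,"delta_pos":[45.5,-15,12],"twist":0},
    {"claw":6,"delta_pos":[45.5,-15,16],"twist":0},
    {"claw":6,"delta_pos":[45.5,-15,16],"twist":0}
  ],
  "force": 20
}}

```text
clock: 2.2
tcp_pos: [0.5535, -0.2782, 0.0677]
orientation: [-0.003, 0.99, 0.142, -0.003]
wrist_force: [-0.8, 0.3, -0.9]
finger_gap: 0.0602
```

Emit:
{"op": "play_rows", "data": {
  "moves": [
    {"claw":6,"delta_pos":[0,0,4],"twist":0},
    {"claw":6,"delta_pos":[0,0,5.4],"twist":0},
    {"claw":6,"delta_pos":[0,0,6.1],"twist":0},
    {"claw":4,"delta_pos":[0,0,6.1],"twist":0},
    {"claw":3,"delta_pos":[0,0,6.1],"twist":0},
    {"claw":1.8,"delta_pos":[0,0,6.1],"twist":0},
    {"claw":1.8,"delta_pos":[0,0,6.1],"twist":0},
    {"claw":1.8,"delta_pos":[0,0,6.1],"twist":0}
  ],
  "force": 20
}}

```text
clock: 3.2
tcp_pos: [0.5568, -0.2806, 0.0116]
orientation: [0.001, 0.99, 0.142, 0.001]
wrist_force: [-1.4, 0.8, 5.2]
finger_gap: 0.0184
```

Emit:
{"op": "play_rows", "data": {
  "moves": [
    {"claw":1.2,"delta_pos":[0,0,0],"twist":0},
    {"claw":1.2,"delta_pos":[0,0,0],"twist":0},
    {"claw":1.2,"delta_pos":[0,0,0],"twist":0}
  ]
}}

```text
clock: 3.58
tcp_pos: [0.5568, -0.2806, 0.0116]
orientation: [0.001, 0.99, 0.142, 0.001]
wrist_force: [-0.7, 0.8, 6.1]
finger_gap: 0.0185
```

```bash
python3 - <<'E'
from h import *
o=[]
for c,u,v in(("top",429,243),("scene",242,331)):
  I=imaging.read_camera(c)[:,:,::-1]
  o.append(cv2.resize(np.ascontiguousarray(I[v-37:v+38,u-50:u+50]),(400,300),interpolation=cv2.INTER_CUBIC))
cv2.imwrite("pics/g1.png",np.hstack(o)); print(get_state()["finger_gap"],get_state()["wrist_force"])
E
```

```text
0.01884572637809412 [-1.07982086  0.4164074   5.95462247]
```

View pics/g1.png

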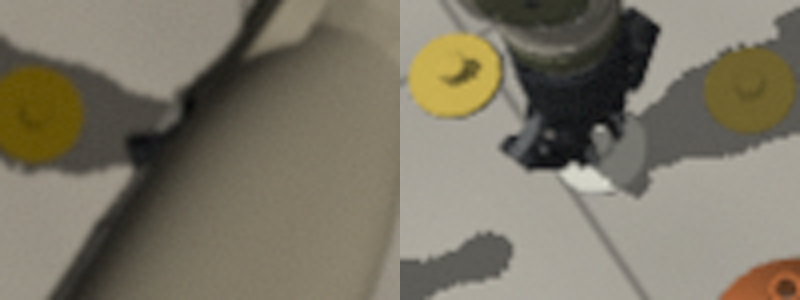

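Emit:
{"op": "play_rows", "data": {
  "moves": [
    {"claw":4,"delta_pos":[0,0,0],"twist":0},
    {"claw":4,"delta_pos":[0,0,0],"twist":-5},
    {"claw":4,"delta_pos":[0,0,0],"twist":-15},
    {"claw":4,"delta_pos":[0,0,0],"twist":-25},
    {"claw":4,"delta_pos":[0,0,0],"twist":-35},
    {"claw":4,"delta_pos":[0,0,0],"twist":-45},
    {"claw":4,"delta_pos":[0,0,0],"twist":-55},
    {"claw":4,"delta_pos":[0,0,0],"twist":-65},
    {"claw":4,"delta_pos":[0,0,0],"twist":-75},
    {"claw":4,"delta_pos":[0,0,0],"twist":-85},
    {"claw":4,"delta_pos":[0,0,0],"twist":-90},
    {"claw":4,"delta_pos":[0,0,0],"twist":-90}
  ]
}}

```text
clock: 5.18
tcp_pos: [0.5558, -0.2799, 0.0099]
orientation: [-0.0, 0.6, 0.8, -0.0]
wrist_force: [-0.5, 0.7, 0.5]
finger_gap: 0.0401
```

Emit:
{"op": "play_rows", "data": {
  "moves": [
    {"claw":3,"delta_pos":[0,0,0],"twist":0},
    {"claw":1.2,"delta_pos":[0,0,0],"twist":0},
    {"claw":1.2,"delta_pos":[0,0,0],"twist":0},
    {"claw":1.2,"delta_pos":[0,0,0],"twist":0},
    {"claw":1.2,"delta_pos":[0,0,0],"twist":0}
  ],
  "force": 30
}}

```text
clock: 5.8
tcp_pos: [0.5562, -0.2801, 0.0104]
orientation: [0.0, 0.6, 0.8, -0.0]
wrist_force: [-0.2, 0.2, 0.6]
finger_gap: 0.0184
```

```bash
python3 -c "
from h import *
print(get_state())"
```

```text
{'clock': 5.8, 'joint_pos': array([-5.95422348e-01,  5.48842188e-01, -1.60381990e-01,  8.61330367e-01,
       -4.18840761e-05,  6.90705241e-01]), 'qvel': array([ 0.00142505,  0.00014955,  0.0009011 ,  0.00128206, -0.00066427,
       -0.00208858]), 'tau': array([-5.25413943e-02, -5.56009197e+01,  2.50060505e+01,  5.01062209e-02,
       -6.39928761e-02, -1.18599556e-02]), 'tcp_pos': array([ 0.55615778, -0.28014869,  0.01035557]), 'orientation': array([ 1.21751030e-04,  5.99650088e-01,  8.00262305e-01, -1.51610390e-05]), 'wrist_force': array([-0.18093589,  0.1541136 ,  0.6059931 ]), 'ft_torque': array([ 0.0137861 , -0.00845513, -0.05490715]), 'finger_gap': 0.018360780068610943}
```

Emit:
{"op": "play_rows", "data": {
  "moves": [
    {"claw":1.2,"delta_pos":[0,0,-3],"twist":0},
    {"claw":1.2,"delta_pos":[0,0,-8],"twist":0},
    {"claw":1.2,"delta_pos":[0,0,-14],"twist":0},
    {"claw":1.2,"delta_pos":[2,0.5,-19],"twist":0},
    {"claw":1.2,"delta_pos":[6,1.4,-21],"twist":0},
    {"claw":1.2,"delta_pos":[11,2.6,-21],"twist":0},
    {"claw":1.2,"delta_pos":[16,3.8,-21],"twist":0},
    {"claw":1.2,"delta_pos":[21,5,-21],"twist":0},
    {"claw":1.2,"delta_pos":[26,6.2,-21],"twist":0},
    {"claw":1.2,"delta_pos":[30,7.1,-21],"twist":0},
    {"claw":1.2,"delta_pos":[31.22,7.39,-21],"twist":0},
    {"claw":1.2,"delta_pos":[31.22,7.39,-21],"twist":0}
  ]
}}

```text
clock: 7.3
tcp_pos: [0.5392, 0.0407, 0.2202]
orientation: [0.0, 0.599, 0.801, -0.0]
wrist_force: [-0.1, -0.1, 0.1]
finger_gap: 0.0181
```

Emit:
{"op": "play_rows", "data": {
  "moves": [
    {"claw":1.2,"delta_pos":[0,0,1.5],"twist":0},
    {"claw":1.2,"delta_pos":[0,0,3],"twist":0},
    {"claw":1.2,"delta_pos":[0,0,3.6],"twist":0},
    {"claw":1.2,"delta_pos":[0,0,3.6],"twist":0}
  ]
}}

```text
clock: 7.8
tcp_pos: [0.5387, 0.0398, 0.1832]
orientation: [-0.001, 0.6, 0.8, -0.001]
wrist_force: [0.2, -0.8, -0.4]
finger_gap: 0.0183
```

```bash
python3 - <<'E'
from h import *
s=get_state();print(s["tcp_pos"],s["wrist_force"],s["finger_gap"])
o=[]
for c,u,v in(("top",306,243),("scene",333,252)):
  I=np.ascontiguousarray(imaging.read_camera(c)[:,:,::-1]);cv2.imwrite(f"pics/{c}1.png",I)
  im=cv2.resize(I,None,fx=4,fy=4,interpolation=cv2.INTER_CUBIC)
  X,Y=s["tcp_pos"][:2];zb=s["tcp_pos"][2]-.0104
  def dr(P,col): cv2.polylines(im,[np.int32((proj(c,P)+.5)*4)],True,col,1)
  dr(circ(X,Y,zb+.006,.0325),(0,0,255)); dr(circ(.5395,.0402,.166,.035),(255,0,0))
  o.append(im[v*4-150:v*4+150,u*4-200:u*4+200])
cv2.imwrite("pics/p1.png",np.hstack(o))
E
```

```text
[0.53870593 0.03981793 0.18323011] [ 0.19037866 -0.83226992 -0.37583612] 0.01831052747999992
```

View pics/p1.png

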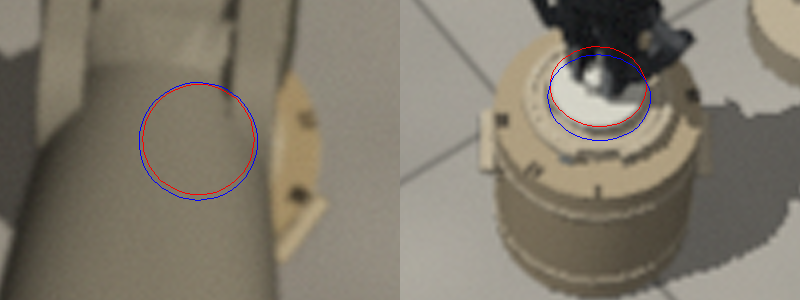

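Emit:
{"op": "play_rows", "data": {
  "moves": [
    {"claw":1.2,"delta_pos":[0,0,0.6],"twist":0},
    {"claw":1.2,"delta_pos":[0,0,1.0],"twist":0},
    {"claw":1.2,"delta_pos":[0,0,1.3],"twist":0},
    {"claw":1.2,"delta_pos":[0,0,1.4],"twist":0},
    {"claw":1.2,"delta_pos":[0,0,1.4],"twist":0}
  ]
}}

```text
clock: 8.52
tcp_pos: [0.5393, 0.0403, 0.1704]
orientation: [0.0, 0.6, 0.8, 0.0]
wrist_force: [0.3, 0.8, -0.7]
finger_gap: 0.0185
```

Emit:
{"op": "play_rows", "data": {
  "moves": [
    {"claw":3.5,"delta_pos":[0,0,0],"twist":0},
    {"claw":3.5,"delta_pos":[0,0,0],"twist":0},
    {"claw":3.5,"delta_pos":[0,0,0],"twist":0},
    {"claw":3.5,"delta_pos":[0,0,-1],"twist":0},
    {"claw":3.5,"delta_pos":[0,0,-4],"twist":0},
    {"claw":5,"delta_pos":[0,0,-8],"twist":-10},
    {"claw":5,"delta_pos":[0,0,-8],"twist":-20},
    {"claw":5,"delta_pos":[0,0,-8],"twist":-30},
    {"claw":5,"delta_pos":[0,0,-8],"twist":-40}
  ]
}}

```text
clock: 9.65
tcp_pos: [0.5395, 0.0403, 0.2513]
orientation: [0.001, 0.287, 0.958, 0.0]
wrist_force: [0.0, 0.2, 0.1]
finger_gap: 0.0497
```

Emit:
{"op": "play_rows", "data": {
  "moves": [
    {"claw":5,"delta_pos":[2,2.3,0],"twist":-8},
    {"claw":5,"delta_pos":[5,5.8,0],"twist":-17},
    {"claw":5,"delta_pos":[8,9.2,0],"twist":-26},
    {"claw":5,"delta_pos":[11,12.7,0],"twist":-35},
    {"claw":5,"delta_pos":[14,16.2,0],"twist":-44},
    {"claw":5,"delta_pos":[16.62,19.25,2],"twist":-54},
    {"claw":5,"delta_pos":[16.62,19.25,6],"twist":-64},
    {"claw":5,"delta_pos":[16.62,19.25,10],"twist":-72.7},
    {"claw":5,"delta_pos":[16.62,19.25,13],"twist":-72.7},
    {"claw":5,"delta_pos":[16.62,19.25,14],"twist":-72.7},
    {"claw":5,"delta_pos":[16.62,19.25,14],"twist":-72.7},
    {"claw":5,"delta_pos":[16.62,19.25,14],"twist":-72.7}
  ]
}}

```text
clock: 11.15
tcp_pos: [0.5089, 0.293, 0.112]
orientation: [0.001, -0.334, 0.943, 0.0]
wrist_force: [0.1, 0.1, -0.2]
finger_gap: 0.0502
```

```bash
python3 - <<'E'
from h import *
s=get_state();print(s["tcp_pos"],s["orientation"],s["joint_pos"])
o=[]
for c,u,v in(("top",306,243),("scene",333,252),("top",209,258),("scene",389,218)):
  I=np.ascontiguousarray(imaging.read_camera(c)[:,:,::-1])
  im=cv2.resize(I,None,fx=4,fy=4,interpolation=cv2.INTER_CUBIC)
  def dr(P,col): cv2.polylines(im,[np.int32((proj(c,P)+.5)*4)],True,col,1)
  dr(circ(.5395,.0402,.166,.035),(255,0,0))
  X,Y,th=.508,.2925,np.radians(39)
  b=np.array([[28,9],[28,-9],[-28,-9],[-28,9]])/1e3;Rm=np.array([[np.cos(th),-np.sin(th)],[np.sin(th),np.cos(th)]])
  b=b@Rm.T+[X,Y];dr(np.c_[b,[.074]*4],(255,0,0))
  o.append(im[v*4-150:v*4+150,u*4-200:u*4+200])
cv2.imwrite("pics/p2.png",np.vstack([np.hstack(o[:2]),np.hstack(o[2:])]))
E
```

```text
[0.50890918 0.29301679 0.11196189] [ 1.35352632e-03 -3.33848754e-01  9.42625683e-01  1.55713453e-05] [ 3.85807194e-01  3.94382093e-01 -1.36123444e-01  1.03758511e+00
 -9.18101199e-05 -2.94960875e-01]
```

View pics/p2.png

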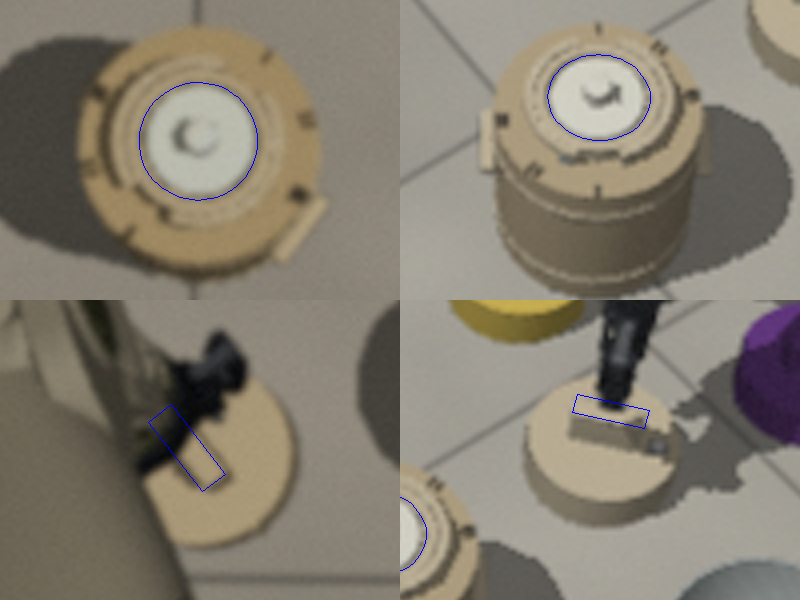

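Emit:
{"op": "play_rows", "data": {
  "moves": [
    {"claw":5,"delta_pos":[0,0,3],"twist":0},
    {"claw":5,"delta_pos":[0,0,5.4],"twist":0},
    {"claw":5,"delta_pos":[0,0,6.4],"twist":0},
    {"claw":5,"delta_pos":[0,0,6.4],"twist":0},
    {"claw":3,"delta_pos":[0,0,6.4],"twist":0},
    {"claw":1,"delta_pos":[0,0,6.4],"twist":0},
    {"claw":1,"delta_pos":[0,0,6.4],"twist":0},
    {"claw":1,"delta_pos":[0,0,6.4],"twist":0},
    {"claw":1,"delta_pos":[0,0,6.4],"twist":0}
  ],
  "force": 40
}}

```text
clock: 12.48
tcp_pos: [0.5087, 0.293, 0.0475]
orientation: [0.001, -0.334, 0.943, -0.0]
wrist_force: [1.0, -0.5, 6.7]
finger_gap: 0.0171
```

```bash
python3 -c "
from h import *
s=get_state();print(s)"
```

```text
{'clock': 12.475, 'joint_pos': array([ 3.85898094e-01,  4.50344175e-01, -2.22774812e-01,  8.95280889e-01,
       -2.32841126e-04, -2.95014527e-01]), 'qvel': array([ 0.00016886,  0.00057635,  0.00180686,  0.00016074, -0.00256647,
       -0.0004035 ]), 'tau': array([ 3.60627975e-01, -4.81612301e+01,  2.39137548e+01, -1.09883014e-01,
        1.42717198e-01,  2.92225101e-03]), 'tcp_pos': array([0.50873443, 0.29295718, 0.04748439]), 'orientation': array([ 1.20227649e-03, -3.33916873e-01,  9.42601757e-01, -6.18695598e-05]), 'wrist_force': array([ 0.95913176, -0.49802714,  6.72234546]), 'ft_torque': array([-0.06358589, -0.0065572 ,  0.01247513]), 'finger_gap': 0.01712753962117928}
```

Emit:
{"op": "play_rows", "data": {
  "moves": [
    {"claw":1,"delta_pos":[0,0,-2],"twist":0},
    {"claw":1,"delta_pos":[0,0,-6],"twist":0},
    {"claw":1,"delta_pos":[0,0,-11],"twist":0},
    {"claw":1,"delta_pos":[0,0,-16],"twist":4},
    {"claw":1,"delta_pos":[0,0,-20],"twist":12},
    {"claw":1,"delta_pos":[1.3,-2,-21],"twist":21},
    {"claw":1,"delta_pos":[3.3,-5.3,-21],"twist":30},
    {"claw":1,"delta_pos":[5.8,-9.3,-21],"twist":39},
    {"claw":1,"delta_pos":[8.3,-13.3,-21],"twist":48},
    {"claw":1,"delta_pos":[10.8,-17.4,-21],"twist":58},
    {"claw":1,"delta_pos":[12.6,-20.3,-21],"twist":68},
    {"claw":1,"delta_pos":[13.43,-21.59,-21],"twist":75.8}
  ]
}}

```text
clock: 13.98
tcp_pos: [0.539, 0.0384, 0.2557]
orientation: [-0.001, 0.319, 0.948, -0.0]
wrist_force: [0.2, 0.0, -2.2]
finger_gap: 0.0169
```

Emit:
{"op": "play_rows", "data": {
  "moves": [
    {"claw":1,"delta_pos":[0,0,0],"twist":0},
    {"claw":1,"delta_pos":[0,0,1.5],"twist":0},
    {"claw":1,"delta_pos":[0,0,2.5],"twist":0},
    {"claw":1,"delta_pos":[0,0,2.5],"twist":0},
    {"claw":1,"delta_pos":[0,0,2.5],"twist":0}
  ]
}}

```text
clock: 14.6
tcp_pos: [0.5392, 0.0409, 0.2312]
orientation: [-0.0, 0.315, 0.949, -0.0]
wrist_force: [-0.5, 0.3, -1.1]
finger_gap: 0.0175
```

```bash
python3 - <<'E'
from h import *
s=get_state();print(s["tcp_pos"],s["orientation"],s["joint_pos"],s["wrist_force"],s["finger_gap"])
o=[]
for c,u,v in(("top",306,243),("scene",333,235)):
  I=np.ascontiguousarray(imaging.read_camera(c)[:,:,::-1])
  im=cv2.resize(I,None,fx=4,fy=4,interpolation=cv2.INTER_CUBIC)
  def dr(P,col): cv2.polylines(im,[np.int32((proj(c,P)+.5)*4)],True,col,1)
  X,Y,Z=s["tcp_pos"];Z-=.0475;th=np.radians(143.2)
  b=np.array([[28,9],[28,-9],[-28,-9],[-28,9]])/1e3;Rm=np.array([[np.cos(th),-np.sin(th)],[np.sin(th),np.cos(th)]])
  b=b@Rm.T+[X,Y];dr(np.c_[b,[Z+.074]*4],(255,0,0));dr(circ(X,Y,Z+.04,.06),(0,0,255));dr(circ(X,Y,Z,.06),(0,0,255))
  o.append(im[v*4-150:v*4+150,u*4-200:u*4+200])
cv2.imwrite("pics/p3.png",np.hstack(o))
E
```

```text
[0.539227   0.04085128 0.23121051] [-9.33120202e-05  3.14983311e-01  9.49097204e-01 -5.03976576e-05] [-7.28378719e-02  2.46771484e-01 -4.38727833e-02  1.28035769e+00
 -5.19837335e-05  5.68040278e-01] [-0.53107608  0.33445453 -1.09992538] 0.017490731588797513
```

View pics/p3.png

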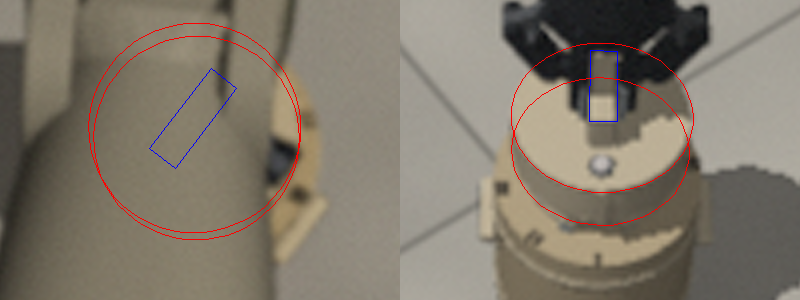

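Emit:
{"op": "play_rows", "data": {
  "moves": [
    {"claw":1,"delta_pos":[0,0,1],"twist":0},
    {"claw":1,"delta_pos":[0,0,1.7],"twist":0},
    {"claw":1,"delta_pos":[0,0,2.2],"twist":0},
    {"claw":1,"delta_pos":[0,0,2.5],"twist":0},
    {"claw":1,"delta_pos":[0,0,2.5],"twist":0}
  ]
}}

```text
clock: 15.32
tcp_pos: [0.5392, 0.0403, 0.206]
orientation: [-0.0, 0.316, 0.949, -0.0]
wrist_force: [0.7, 0.7, -1.5]
finger_gap: 0.0173
```

Emit:
{"op": "play_rows", "data": {
  "moves": [
    {"claw":1,"delta_pos":[0,0,0.5],"twist":0},
    {"claw":1,"delta_pos":[0,0,0.85],"twist":0},
    {"claw":1,"delta_pos":[0,0,0.95],"twist":0},
    {"claw":1,"delta_pos":[0,0,0.95],"twist":0},
    {"claw":1,"delta_pos":[0,0,0.95],"twist":0}
  ]
}}

```text
clock: 15.95
tcp_pos: [0.5394, 0.0404, 0.1975]
orientation: [0.0, 0.315, 0.949, 0.0]
wrist_force: [-3.9, 0.2, 6.5]
finger_gap: 0.0171
```

Emit:
{"op": "play_rows", "data": {
  "moves": [
    {"claw":1,"delta_pos":[0,0,0.95],"twist":0},
    {"claw":1,"delta_pos":[0,0,0],"twist":0},
    {"claw":1,"delta_pos":[0,0,0],"twist":5},
    {"claw":1,"delta_pos":[0,0,0],"twist":10},
    {"claw":1,"delta_pos":[0,0,0],"twist":15},
    {"claw":1,"delta_pos":[0,0,0],"twist":20}
  ],
  "force": 60
}}

```text
clock: 16.7
tcp_pos: [0.5405, 0.0404, 0.1974]
orientation: [0.001, 0.476, 0.879, 0.001]
wrist_force: [-0.4, 1.5, 3.4]
finger_gap: 0.0169
```

Emit:
{"op": "play_rows", "data": {
  "moves": [
    {"claw":1,"delta_pos":[0,0,0],"twist":4},
    {"claw":1,"delta_pos":[0,0,0],"twist":8},
    {"claw":1,"delta_pos":[0,0,0],"twist":12},
    {"claw":1,"delta_pos":[0,0,0],"twist":16},
    {"claw":1,"delta_pos":[0,0,0],"twist":20},
    {"claw":1,"delta_pos":[0,0,0],"twist":20},
    {"claw":1,"delta_pos":[0,0,0],"twist":20}
  ]
}}

```text
clock: 17.58
tcp_pos: [0.5399, 0.04, 0.1974]
orientation: [0.001, 0.62, 0.784, 0.0]
wrist_force: [-1.8, -0.3, 5.2]
finger_gap: 0.017
```

```bash
python3 - <<'E'
from h import *
s=get_state();print(s)
q=s["orientation"];psi=2*np.arctan2(q[2],q[1]);print("psi",np.degrees(psi))
o=[]
for c,u,v in(("top",306,243),("scene",333,240)):
  I=np.ascontiguousarray(imaging.read_camera(c)[:,:,::-1])
  im=cv2.resize(I,None,fx=4,fy=4,interpolation=cv2.INTER_CUBIC)
  def dr(P,col): cv2.polylines(im,[np.int32((proj(c,P)+.5)*4)],True,col,1)
  X,Y,Z=.5395,.0402,.15;th=psi
  b=np.array([[28,9],[28,-9],[-28,-9],[-28,9]])/1e3;Rm=np.array([[np.cos(th),-np.sin(th)],[np.sin(th),np.cos(th)]])
  b=b@Rm.T+[X,Y];dr(np.c_[b,[Z+.074]*4],(255,0,0));dr(circ(X,Y,Z+.04,.06),(0,0,255));dr(circ(X,Y,Z,.06),(0,0,255))
  o.append(im[v*4-150:v*4+150,u*4-200:u*4+200])
cv2.imwrite("pics/p4.png",np.hstack(o))
E
```

```text
{'clock': 17.575, 'joint_pos': array([-7.38654852e-02,  2.59224283e-01, -1.10970675e-01,  1.19910291e+00,
       -8.28448978e-04,  1.26483062e+00]), 'qvel': array([-0.00094903, -0.00241908,  0.00014699, -0.0006633 ,  0.00119883,
        0.00016162]), 'tau': array([  0.1490675 , -41.45791411,  27.62062669,  -0.29967047,
         0.44685029,   0.13427379]), 'tcp_pos': array([0.53986831, 0.04001904, 0.19735458]), 'orientation': array([8.52614326e-04, 6.20474861e-01, 7.84225869e-01, 7.73231334e-05]), 'wrist_force': array([-1.77059341, -0.28628999,  5.16420008]), 'ft_torque': array([-0.40457659,  0.02771294,  0.14091065]), 'finger_gap': 0.017039500439282533}
psi 103.29832744675551
```

View pics/p4.png

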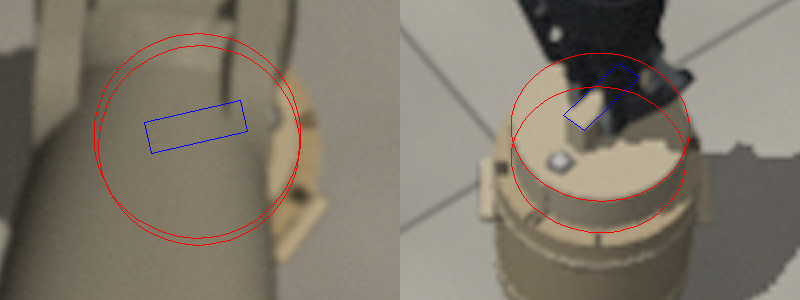

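Emit:
{"op": "play_rows", "data": {
  "moves": [
    {"claw":1,"delta_pos":[0,0,0],"twist":0},
    {"claw":1,"delta_pos":[0,0,0],"twist":0},
    {"claw":1,"delta_pos":[0,0,0],"twist":0}
  ]
}}

```text
clock: 18.05
tcp_pos: [0.5399, 0.04, 0.1974]
orientation: [0.001, 0.62, 0.784, 0.0]
wrist_force: [-0.4, -0.8, 5.2]
finger_gap: 0.0174
```

```bash
python3 -c "
from workcell import get_state,env
s=get_state();print(s['tcp_pos'],s['ft_torque'],s['finger_gap'])
print(env.hand_in())"
```

```text
[0.53988741 0.04002884 0.19736051] [-0.40665407  0.0141681   0.1479172 ] 0.017353784930364574
the job is handed in; nothing more can be done
None
```

The white disc is in the recess and let go. The lid is home on the container, turned 40° clockwise to the vent marks, and still gripped. I handed the job in at about 18 s of the 61 s allowed; no verdict was reported.

**Last checks:**
- **Disc:** the pictures taken after release showed it concentric with the recess. It is hidden under the lid now, so I did not see it again.
- **Lid seating:** the tool height matches the height for fully home to within 0.2 mm. The lid presses down with about 5 N, its outline fits the home position in the side view, and it sits within about 1 mm of the container's axis.
- **Turn:** the bar is at 103.3° against a target of 103.2°.
- **Spring:** the wrist torque is 0.14–0.15 N m against an expected 0.155, which puts the ring at about 0.5 rad.
- **Bystanders:** nothing was meant to touch the bowl, pestle or funnel. I did not take a final picture of them.

**One slip:** just before the turn, I repeated a 9.5 mm downward step by mistake, for one 1/8 s row. I did not measure the peak force. The height and the contact force were back to normal afterwards, and I saw no sign of the grip slipping.

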